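# Show the camera the code under a bottle with a tilting mirror

## Task

The little camera on the post has to read the square code stuck under the base of the small dropper bottle. Keeping the bottle upright, stand it fully down in the round nest on top of the reading stand and let go of it; then swing the spring-loaded side lever of the stand, which tilts the mirror below the nest, until the camera sees the code in the middle of the mirror, and finish while still holding the lever steady at that angle (let go, it would spring back). Do not shift the camera or its height, and leave the spirit lamp and the beaker where they are.

Things in the scene. Friction and masses are not known exactly. Their poses are not given: they have to be found in the camera images.
- bottle: The only dropper bottle, loose, 50 to 105 g. Origin: centre of its underside, z up. Round glass body 35 mm across with a shoulder ending 64 mm up, collar 21 mm across from 64 to 78 mm, rubber bulb 14 mm across from 78 to the top at 108 mm. Grip it from above at collar or body. A square code 18 mm wide is stuck under its base, centred.
- reader: Code-reading stand, fixed: black base 112 x 132 mm, two upright aluminium cheeks, top plate 76 x 104 mm with its upper side 136 mm above the bench. Origin: on the bench under its centre, z up, x level along the line of sight towards the camera, y along the mirror's tilt axis; the lever is on its -y side.
- nest (a point): Centre of the bottle's seat on the stand's top plate, 136 mm above the bench. Round it a black ring 16 mm high, 39 mm inside diameter, flaring to 45 mm at its mouth (58 mm outside). A seated bottle's origin is at this point; a 26 mm hole below it shows the code to the mirror.
- mirror_centre (a point): Centre of the mirror's face (62 x 78 mm), on its tilt axis; fixed point of the stand straight below the nest, 70 mm above the bench, 66 mm below the code of a seated bottle. Axes as the stand's.
- mirror (a joint): Mirror tilt, rad, about the stand's y axis: angle of the face's normal from vertical towards the camera. 0 = rest, flat, face up; grows as the lever swings towards the camera; stop at 1.15. A spring returns it to 0 (1 N at the handle at 0, 2 N at 0.65). Wanted: half the angle between vertical and the line from mirror_centre to lens (0.45 to 0.8).
- lever_grip (a point): Grip point of the lever's handle: a black bar 14 mm thick parallel to the tilt axis, reaching 20 mm outwards (-y of the stand) and 25 mm inwards from here. 95 mm from the stand's middle plane, 75 mm from the axis; at rest 45 mm behind (away from camera) and 60 mm above it, right above it at 0.65 rad. Pinch it from above, fingers closing along the stand's x; it turns in the fingers as it swings.
- view (a point): No part, a readout of the reflection: origin at mirror_centre, z axis along the line on which a seated bottle's code is reflected out of the mirror; turns about the stand's y twice as far as the mirror (up at rest). The camera sees the code in the middle of the mirror when this z axis points at lens.
- lens (a point): Middle of the front glass of the camera: a small grey box with a black lens barrel 26 mm across, clamped to a post 275 mm high on a dark square foot (fixed), facing the mirror from the stand's +x side with a wide view. In the stand's x-z plane to 12 mm; 155 to 190 mm from the mirror centre level, 75 to 190 mm above the bench. A knock could shift it on the post.
- beaker: Bystander: empty glass beaker with a spout, 53 x 59 x 70 mm, loose. Origin: middle of its underside.
- lamp: Bystander: glass spirit lamp with a brass collar, 72 mm across, 89 mm high, loose. Origin: middle of its underside.
Mind the look-alikes: they are no part of the job. Leave any purple look-alike of the bottle alone.

How it is judged (in metres and radians):
On the way:
1. the bottle stands upright and fully down in the nest, let go (horizontal distance between bottle and nest below 0.005 m and z of bottle in the frame of nest between -0.004 and 0.004 m and angle between bottle's own z axis and vertical below 0.06 rad and contact force between the fingers and bottle below 0.1 N), for 0.3 s.
At the end, for the whole second after the job is handed in: Bottle in the nest (5 mm sideways, 4 mm in height, 3.5 degrees), untouched; fingers press the lever with over 0.3 N and hold the mirror still (under 0.06 rad/s) so that the reflected line from the code passes within 25 mm of the lens centre (about 4 degrees of tilt either way) (all of step 1 and x of lens in the frame of view between -0.025 and 0.025 m and z of lens in the frame of view above 0.08 m and contact force between the fingers and mirror above 0.3 N and velocity of joint mirror between -0.06 and 0.06 rad/s); the arm keeps its last pose, push and grip.
It fails at once if the camera is shifted by more than 8 mm (distance of lens from where it was at the start of the episode above 0.008 m).
It fails at once if the bottle is tipped over (more than 0.6 rad) (angle between bottle's own z axis and vertical above 0.6 rad).
It fails at once if the beaker is moved by more than 30 mm (distance of beaker from where it was at the start of the episode above 0.03 m).
It fails at once if the spirit lamp is moved by more than 30 mm (distance of lamp from where it was at the start of the episode above 0.03 m).
It also fails if it takes over 51 s, if anything falls off the work surface, if the arm or the gripper's body presses on something with over 40 N, if the wrist force passes 120 N, or if a joint passes its speed limit or range.

## Robot

A 6-joint arm with a two-finger parallel gripper is mounted at the origin on a cart in front of the work surface, level with it; the furniture and walls round the work are solid. World frame = base frame: x ahead of the robot, y to its left, z up, the work surface at z = 0. Lengths are in mm, angles in rad, forces in N, time in s.
With the tool pointing down it reaches from about 275 to 750 mm from the base axis. Payload 10.2 kg.
Tool frame: the origin (TCP) lies at the centre of the arm's flange, where the gripper is bolted on; the fingertips stand 173 mm ahead of it and the grasp point (between the pads) lies 155 mm ahead of it; z points along the fingers, y is the line along which they close (so a half turn about z gives the same grasp; the last joint's range is limited). The gripper opens to 85 mm and grips with 20 to 120 N. Pads are 22 mm wide; open, the fingers measure 114 mm over their backs; the gripper's body (76 mm by 85 mm) begins 54 mm behind the grasp point. The pads swing forward as they close: fully open they stand 13 mm farther back than shut.
Start: joints at [1.081, 0.313, 1.498, -0, 1.331, -0.223], TCP at [138.427, 506.429, 404.694] pointing down, gripper open.
Joint ranges: [-2.94, 2.94], [-0.97, 2.17], [0.19, 2.56], [-1.23, 4.37], [0.02, 3.11], [-2.88, 2.88]. Speed limits (rad/s): [2.39, 2.39, 3.01, 3.14, 3.14, 3.14].

## Interface

Orientations are given as a unit quaternion [w, x, y, z].
In Python, from rig import status, capture, camera_info, ticket gives the robot as it stands.
- The arm moves only by the shell command python3 -m crank 'ROWS' [FORCE]. ROWS is JSON, a list of rows, each a list of 7 numbers: the shift along the tool's x, y, z as a fraction of full scale, then the turn, a rotation vector about the tool's x, y, z as a fraction of full scale, then the closure, from 0 (fully open) to 1 (shut). A call has 1 to 12 rows; each row is the pose to reach, as a shift and turn from the pose commanded when the call began, along the tool's axes at that moment; what a row does not reach only later rows make up. Full scale, the value 1, is 0.1 m for a shift and 45 degrees for a turn. A row lasts 1/10 s, in which the tool goes at most 50 mm and 8.59 degrees, less where a joint would pass 70% of its speed; a pose out of reach is approached as far as the arm can. A call with a number of a shift or a turn outside -1 to 1 is refused whole. A call with a gripper value outside its range is refused whole. The fingers move at their own pace and stop on an object; FORCE is the grip in N (left out, the last holds). Time passes only in rows, so rows that repeat a pose let the fingers close. It gives the time, the measured TCP pose, the force, the opening and the grip force at its end, in the units of the state.
- status.sense(): the state, without advancing time (a new reading comes with each control period).
- capture(name): name is "side" or "top" or "wrist"; returns (picture, depth): 400x640x3 uint8, red, green, blue; 400x640 float32, mm along the optical axis (not along the pixel's ray), 0 where there is no reading.
- camera_info(name): a dict with "K" (3x3 intrinsics, pixels), "D" ([k1, k2, p1, p2, k3] as OpenCV has them; the pictures are not rectified), "camera_from_world" (4x4, takes a point from world to camera coordinates). Camera axes: x right, y up, looking along -z (the intrinsics and any distortion apply to the point x, -y, -z); pixel columns grow to the right and rows downward; lengths in mm; the calibration is good to about 2 mm. A picture is of the moment at which its call begins: read the wrist's pose just before it. camera_info takes no time and is no camera call; for the wrist camera it gives the pose at the moment of the call.
- ticket.finish_job(): hands the job in; it is judged then, once.
The state is a dict: "time_s": time; "joints": joint angles; "dq": joint speeds; "tau": joint torques, N m; "eef_pos": TCP position; "ee_rot": TCP orientation; "force": force on the tool from outside, world axes, zero at the start; "wrist_torque": the same for the moment, N m; "grip_width": opening from 0.0 (shut) to 1.0 (fully open); "grip_force": force on a finger pad.
Only numpy, scipy, OpenCV 4.12 (cv2) and the standard library are available. Lean on these libraries where they do the work, as an engineer would, in place of code of your own. Each camera call takes 0.05 s, during which the arm holds its last target. There are 200 camera calls.

## Working session

There is one attempt and no reset: what is moved stays moved. The work goes in short steps, Python scripts to look and compute and a shell command to move; the robot and the scene stay as the last step left them, time stands still between calls to the robot, and variables do not carry over. Pictures are saved under pics/ and viewed, at most 10 in all, crops included, and the job is handed in when it is done.

```bash
ls; mkdir -p pics; cat > h.py <<'E'
import numpy as np, cv2
from rig import status, capture, camera_info
def ray(info,u,v):
    K=np.array(info["K"],float);D=np.array(info["D"],float)
    x,y=cv2.undistortPoints(np.array([[[u,v]]],float),K,D)[0,0]
    T=np.array(info["camera_from_world"],float);R=T[:3,:3];t=T[:3,3]
    return -R.T@t, R.T@np.array([x,-y,-1.])   # depth*dir
def pt(info,u,v,d):
    o,r=ray(info,u,v);return o+d*r
def plane(info,u,v,z):
    o,r=ray(info,u,v);return o+r*(z-o[2])/r[2]
def proj(info,P):
    T=np.array(info["camera_from_world"],float)
    p=T[:3,:3]@np.array(P,float)+T[:3,3]
    q=np.array([p[0],-p[1],-p[2]])
    return cv2.projectPoints(q[None],np.zeros(3),np.zeros(3),np.array(info["K"],float),np.array(info["D"],float))[0].ravel()
def cloud(info,d):
    h,w=d.shape;uu,vv=np.meshgrid(np.arange(w),np.arange(h))
    K=np.array(info["K"],float);D=np.array(info["D"],float)
    p=cv2.undistortPoints(np.stack([uu.ravel(),vv.ravel()],1).astype(float)[:,None],K,D)[:,0]
    c=np.stack([p[:,0],-p[:,1],-np.ones(len(p))],1)*d.ravel()[:,None]
    T=np.array(info["camera_from_world"],float)
    return ((c-T[:3,3])@T[:3,:3]).reshape(h,w,3)
def shot(name,f):
    i=camera_info(name);p,d=capture(name)
    cv2.imwrite(f"pics/{f}.png",p[:,:,::-1]);np.savez(f"pics/{f}.npz",p=p,d=d,K=i["K"],D=i["D"],camera_from_world=i["camera_from_world"])
    return i,p,d
E
python3 - <<'E'
from h import *
print(status.sense())
for n in("side","top","wrist"):
    i,p,d=shot(n,n+"0"); o,r=ray(i,320,200);print(n,o.round(),r.round(2),i["K"][0][0],(d>0).mean())
E
```

```text
pics
{'time_s': 0.0, 'joints': array([ 1.08061378e+00,  3.13435385e-01,  1.49846616e+00,  3.01093667e-05,
        1.33100349e+00, -2.23422780e-01]), 'dq': array([ 1.30049968e-04, -2.99508000e-04,  8.52841703e-05, -5.42656091e-04,
        1.59667476e-03,  2.38661601e-04]), 'tau': array([ 8.26854966e-05, -4.12261641e+01, -2.59748411e+01, -8.49124513e-05,
        4.04350998e-03, -1.00661973e-05]), 'eef_pos': array([138.39207333, 506.38273077, 404.13146181]), 'ee_rot': array([-2.42895475e-04,  1.32988282e-01,  9.91117393e-01, -6.09756960e-04]), 'force': array([ 0.04680156, -0.82865514,  0.79059318]), 'wrist_torque': array([-0.01387768,  0.03647782,  0.0243558 ]), 'grip_force': 0.0, 'grip_width': 0.9983872472960086}
side [219. 402. 513.] [ 0.34 -0.81 -0.47] 444.0910832911641 0.96748828125
top [ 345. -301.  969.] [ 0.17  0.04 -0.99] 425.8563544070017 0.99602734375
wrist [ 64. 526. 374.] [ 0.31 -0.09 -0.95] 337.0481743039991 0.9960625
```

View pics/top0.png

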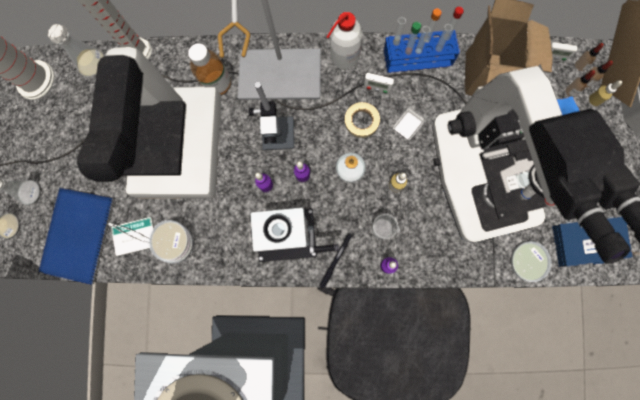

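View pics/side0.png

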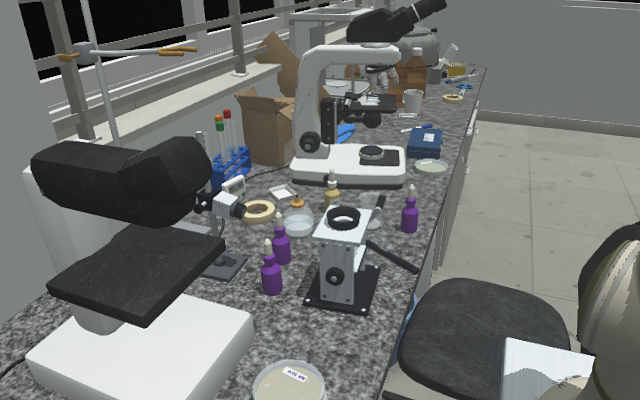

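The top view shows the amber bottle at (400,181), the reader at (282,230), the camera on its post at (268,125), the lamp at (350,165), the beaker at (384,225) and purple look-alikes at (263,182), (302,171) and (389,265). The side view agrees: bottle at (332,185), nest at (343,217), lens near (240,208). I'll measure these next.

```bash
python3 - <<'E'
from h import *
S={n:np.load(f"pics/{n}0.npz") for n in("top","side")}
C={n:cloud(S[n],S[n]["d"]) for n in S}
c=C["top"]
def rng(n,u0,u1,v0,v1,z0,z1,box=None):
    q=C[n][v0:v1,u0:u1].reshape(-1,3);q=q[(q[:,2]>z0)&(q[:,2]<z1)]
    return q
for nm,a in dict(plate=(235,330,190,270,130,142),ring=(235,330,190,270,146,158),handle=(300,360,225,300,60,140),camera=(240,300,70,160,60,300),foot=(240,310,100,160,5,30),bottle=(385,415,165,195,10,130),beaker=(365,405,200,245,15,90),lamp=(330,370,145,185,15,100)).items():
    q=rng("top",*a); print(nm,len(q),q.min(0).round(),q.max(0).round(),q.mean(0).round(),np.percentile(q[:,2],[5,50,95]).round())
q=rng("top",235,330,190,270,132,140)
print(cv2.minAreaRect(q[:,:2].astype(np.float32)))
q=rng("top",235,330,190,270,147,160)
print(cv2.minAreaRect(q[:,:2].astype(np.float32)),cv2.minEnclosingCircle(q[:,:2].astype(np.float32)))
for n,(u0,u1,v0,v1) in dict(top=(225,350,70,300),side=(170,450,150,320)).items():
    im=cv2.resize(S[n]["p"][v0:v1,u0:u1,::-1],None,fx=2.6,fy=2.6,interpolation=2);cv2.imwrite(f"pics/c_{n}.png",im);print(im.shape)
E
```

```text
plate 1641 [ 380. -287.  130.] [ 468. -131.  141.] [ 421. -193.  135.] [133. 135. 138.]
ring 324 [ 397. -211.  146.] [ 452. -156.  155.] [ 426. -184.  150.] [147. 151. 153.]
handle 455 [ 380. -304.   60.] [ 441. -229.  140.] [ 404. -256.  121.] [ 75. 134. 137.]
camera 874 [ 600. -179.  126.] [ 684. -122.  278.] [ 647. -161.  172.] [142. 159. 267.]
foot 665 [ 604. -232.    5.] [751. -74.  29.] [ 667. -174.   10.] [ 6.  9. 14.]
bottle 263 [ 525. -454.   12.] [ 560. -420.  110.] [ 538. -434.   58.] [ 18.  52. 104.]
beaker 275 [ 415. -434.   16.] [ 466. -378.   73.] [ 442. -408.   54.] [21. 63. 71.]
lamp 752 [ 544. -365.   20.] [ 610. -297.   90.] [ 574. -331.   48.] [25. 47. 72.]
((421.70697021484375, -209.0179443359375), (89.11211395263672, 150.18096923828125), 4.569920063018799)
((424.72967529296875, -183.83778381347656), (54.758487701416016, 55.294097900390625), 0.6976383328437805) ((425.26043701171875, -184.33892822265625), 28.194211959838867)
(598, 325, 3)
(442, 728, 3)
```

```bash
python3 - <<'E'
import cv2,numpy as np
a=cv2.imread("pics/c_top.png");b=cv2.imread("pics/c_side.png");print(a.shape,b.shape)
a=cv2.resize(a,None,fx=.72,fy=.72)
b=cv2.resize(b,None,fx=.65,fy=.65)
o=np.zeros((600,800,3),np.uint8);o[:a.shape[0],:a.shape[1]]=a;o[:b.shape[0],240:240+b.shape[1]]=b
cv2.imwrite("pics/c_both.png",o)
E
```

```text
(598, 325, 3) (442, 728, 3)
```

View pics/c_both.png

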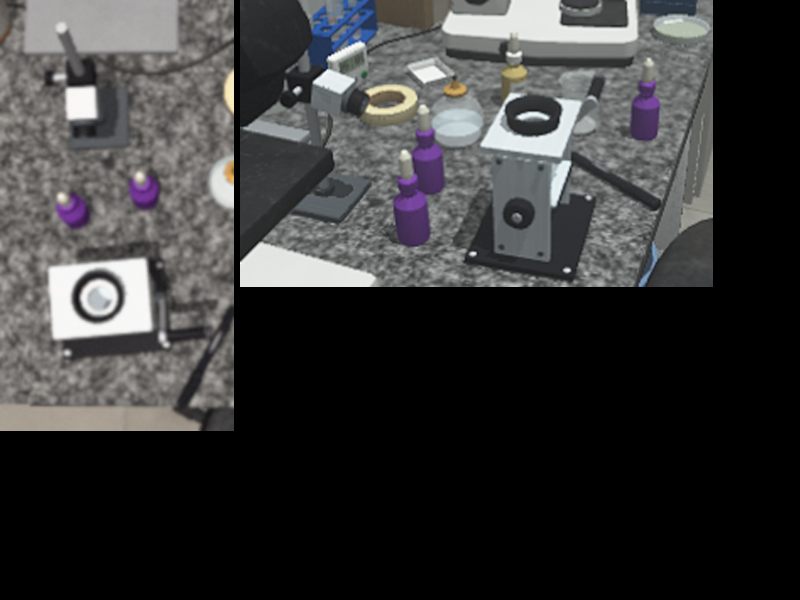

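The crops show the lever handle as the short black bar on the right of the stand. A longer dark arm, probably the chair's, passes near it. The camera is a white-topped box with its barrel towards the stand.

```bash
python3 - <<'E'
from h import *
S={n:np.load(f"pics/{n}0.npz") for n in("top","side")}
C={n:cloud(S[n],S[n]["d"]) for n in S}
p=S["top"]["p"].astype(int);c=C["top"]
m=(p.min(2)>170)&(c[:,:,2]>120)&(c[:,:,2]<150); m[:190]=0;m[270:]=0;m[:,:235]=0;m[:,335:]=0
n,l,s,_=cv2.connectedComponentsWithStats(m.astype(np.uint8));k=1+s[1:,4].argmax()
q=c[l==k];print("plate",len(q),np.median(q[:,2]),cv2.minAreaRect(q[:,:2].astype(np.float32)))
# plate rays on measured z
zz=136;Q=np.array([plane(S["top"],u,v,zz) for v,u in zip(*np.where(l==k))],np.float32)[:,:2];print(cv2.minAreaRect(Q),cv2.boxPoints(cv2.minAreaRect(Q)).round())
# dark things right
for v in range(222,296,4):
  print(v,[tuple(c[v,u].round().astype(int)) for u in range(306,356) if c[v,u,2]>40 and p[v,u].max()<75][::4])
# camera in side view
p2=S["side"]["p"].astype(int);c2=C["side"]
for v in range(184,222,3):
  print(v,[(u,)+tuple(c2[v,u].round().astype(int))+(int(p2[v,u].mean()),) for u in range(206,252,4) if c2[v,u,2]>60 and c2[v,u,0]<720 and c2[v,u,1]<-50])
E
```

```text
plate 1306 135.24057596314083 ((425.5829772949219, -185.11708068847656), (76.21715545654297, 103.07855987548828), 5.880095958709717)Traceback (most recent call last):
  File "<stdin>", line 9, in <module>
cv2.error: OpenCV(4.12.0) /io/opencv/modules/imgproc/src/convhull.cpp:143: error: (-215:Assertion failed) total >= 0 && (depth == CV_32F || depth == CV_32S) in function 'convexHull'
```

```bash
python3 - <<'E'
from h import *
S={n:dict(np.load(f"pics/{n}0.npz")) for n in("top","side")}
C={n:cloud(S[n],S[n]["d"]) for n in S}
p=S["top"]["p"].astype(int);c=C["top"]
for v in range(226,296,4):
  print(v,[tuple(c[v,u].round().astype(int).tolist()) for u in range(306,356) if c[v,u,2]>40 and p[v,u].max()<85][::5])
p2=S["side"]["p"].astype(int);c2=C["side"]
for v in range(190,220,3):
  print(v,[(u,)+tuple(c2[v,u].round().astype(int).tolist())+(int(p2[v,u].mean()),) for u in range(208,252,4) if c2[v,u,2]>60 and c2[v,u,0]<720 and c2[v,u,1]<-50])
E
```

```text
226 [(439, -238, 72), (439, -249, 74)]
230 []
234 [(422, -241, 72)]
238 []
242 []
246 [(394, -257, 131), (394, -267, 132), (393, -277, 134), (394, -286, 135), (394, -296, 136)]
250 [(385, -257, 135), (386, -267, 134), (386, -277, 132), (386, -287, 133), (386, -296, 134)]
254 [(345, -301, 969)]
258 []
262 []
266 []
270 []
274 []
278 []
282 []
286 []
290 []
294 []
190 [(208, 665, -156, 169, 107), (212, 664, -166, 164, 49), (216, 656, -167, 165, 48)]
193 [(208, 664, -154, 164, 44), (212, 658, -157, 164, 48), (216, 656, -165, 160, 31), (220, 649, -167, 160, 246), (224, 643, -170, 160, 237), (228, 638, -176, 158, 213)]
196 [(208, 658, -145, 164, 38), (212, 654, -151, 162, 31), (216, 648, -153, 162, 230), (220, 644, -160, 159, 235), (224, 638, -163, 159, 238), (228, 634, -168, 157, 235), (232, 627, -171, 156, 237), (236, 624, -178, 153, 211)]
199 [(212, 653, -148, 157, 44), (216, 643, -145, 161, 234), (220, 637, -149, 160, 235), (224, 635, -158, 156, 235), (228, 629, -160, 156, 235), (232, 623, -165, 154, 237), (236, 620, -172, 151, 154)]
202 [(208, 660, -145, 152, 31), (212, 654, -147, 15
[... 682 characters left out ...]
240, 605, -158, 144, 57), (244, 602, -166, 140, 70)]
211 [(208, 672, -156, 126, 77), (212, 654, -144, 136, 106), (216, 647, -146, 136, 106), (220, 639, -147, 137, 108), (224, 632, -149, 137, 107), (228, 623, -147, 140, 109), (232, 616, -149, 140, 68), (236, 609, -151, 140, 43), (240, 603, -154, 140, 44), (244, 603, -166, 133, 74)]
214 [(212, 664, -156, 121, 85), (216, 649, -147, 129, 103), (220, 640, -146, 131, 106), (224, 632, -147, 132, 106), (228, 624, -147, 134, 109), (232, 617, -149, 134, 51), (236, 611, -152, 134, 39), (240, 604, -154, 134, 44), (244, 605, -168, 126, 127)]
217 [(212, 665, -155, 115, 86), (224, 633, -148, 126, 108), (228, 625, -148, 127, 106), (240, 604, -153, 128, 37)]
```

```bash
python3 - <<'E'
from h import *
S={n:dict(np.load(f"pics/{n}0.npz")) for n in("top","side")}
C={n:cloud(S[n],S[n]["d"]) for n in S}
p=S["top"]["p"].astype(int);c=C["top"]
for v in range(234,292,8): print(v,[(u,)+tuple(c[v,u].round().astype(int).tolist()) for u in range(320,350,3) if p[v,u].max()<70 and c[v,u,2]<900])
# corridor heights
a=np.array([138,506.]);b=np.array([540,-437.])
q=np.concatenate([C[n][S[n]["d"]>0].reshape(-1,3) for n in C])
L=np.linalg.norm(b-a);d=(b-a)/L;t=(q[:,:2]-a)@d;s=(q[:,:2]-a)@np.array([-d[1],d[0]])
for k in range(-50,1100,100):
  m=(t>k)&(t<k+100)&(abs(s)<110);print(k,(a+d*(k+50)).round(),q[m,2].max().round() if m.any() else None)
# bottle slices in both
for n in C:
  q=C[n].reshape(-1,3);q=q[(abs(q[:,0]-541)<30)&(abs(q[:,1]+437)<30)]
  for z in range(8,112,8):
    r=q[(q[:,2]>z-4)&(q[:,2]<z+4)]
    if len(r)>3: print(n,z,len(r),r.min(0).round(),r.max(0).round())
# lens dark disc side
p2=S["side"]["p"].astype(int);c2=C["side"]
for v in range(199,222,2): print(v,[(u,)+tuple(c2[v,u].round().astype(int).tolist())+(int(p2[v,u].mean()),) for u in range(238,250,2) if c2[v,u,0]<700])
E
```

```text
234 [(320, 429, -263, -3), (323, 429, -270, 1), (329, 429, -284, -1), (338, 429, -304, 1), (347, 428, -325, 7)]
242 [(344, 410, -318, 8), (347, 410, -325, 9)]
250 [(320, 386, -269, 135), (323, 386, -275, 134), (326, 386, -281, 133), (329, 386, -287, 133), (332, 386, -292, 133), (338, 386, -304, 135)]
258 [(335, 374, -298, 13), (338, 374, -305, 11)]
266 [(332, 356, -291, 11)]
274 [(326, 339, -278, 15), (329, 339, -285, 12), (347, 339, -325, 1)]
282 [(323, 321, -272, 11), (326, 321, -278, 11)]
290 [(323, 272, -250, -703), (326, 273, -262, -696), (329, 273, -273, -697), (332, 273, -285, -697), (335, 289, -297, -323), (338, 290, -306, -305), (341, 290, -315, -302), (344, 291, -324, -297), (347, 291, -333, -299)]
-50 [138. 506.] -765.0
50 [177. 414.] -767.0
150 [216. 322.] 14.0
250 [256. 230.] 16.0
350 [295. 138.] 17.0
450 [334.  46.] 51.0
550 [373. -46.] 5.0
650 [ 413. -138.] 154.0
750 [ 452. -230.] 155.0
850 [ 491. -322.] 90.0
950 [ 530. -414.] 110.0
1050 [ 569. -506.] 212.0
top 8 6 [ 526. -432.    4.] [ 537. -419.   12.]
top 16 15 [ 525. -448.   12.] [ 547. -420.   18.]
top 24 12 [ 526
[... 1478 characters left out ...]
-156, 146, 55), (240, 606, -160, 144, 58), (242, 602, -161, 145, 53), (244, 600, -164, 143, 63), (246, 602, -172, 138, 80)]
209 [(238, 607, -154, 143, 49), (240, 604, -156, 143, 53), (242, 601, -159, 142, 51), (244, 601, -165, 139, 72), (246, 605, -176, 132, 73)]
211 [(238, 607, -154, 139, 45), (240, 603, -154, 140, 44), (242, 601, -157, 139, 68), (244, 603, -166, 133, 74)]
213 [(238, 606, -152, 136, 43), (240, 604, -154, 136, 42), (242, 602, -158, 134, 79), (244, 603, -165, 130, 93)]
215 [(238, 607, -153, 132, 39), (240, 602, -152, 134, 42), (242, 604, -160, 128, 76)]
217 [(238, 609, -154, 127, 36), (240, 604, -153, 128, 37), (242, 608, -166, 121, 67)]
219 [(248, 699, -319, 12, 112)]
221 []
```

```bash
cat > plan.py <<'E'
import sys,numpy as np
from rig import status
from scipy.spatial.transform import Rotation as R
# usage: plan.py x y z yawdeg(tool y axis): shift & turn in tool axes, fractions of full scale
s=status.sense();w,x,y,z=s["ee_rot"];r=R.from_quat([x,y,z,w])
T=np.array([float(v) for v in sys.argv[1:4]]);a=np.radians(float(sys.argv[4]))
Y=np.array([np.cos(a),np.sin(a),0]);Z=np.array([0,0,-1.]);G=R.from_matrix(np.stack([np.cross(Y,Z),Y,Z],1))
print("t",round(s["time_s"],2),"pos",s["eef_pos"].round(1),"F",s["force"].round(1),"grip",round(s["grip_width"],3),round(s["grip_force"],1))
print("shift",(r.inv().apply(T-s["eef_pos"])/100).round(3),"turn",(((r.inv()*G).as_rotvec())/np.radians(45)).round(3))
E
python3 -m crank '[[-0.79,-1,0,0,0,1,0],[-0.79,-1,0,0,0,1,0],[-0.79,-1,0,0,0,1,0],[-0.79,-1,0,0,0,1,0],[-0.79,-1,0,0,0,1,0],[-0.79,-1,0,0,0,1,0]]' 30; python3 plan.py 542 -437 404 6.2
```

```text
time_s: 0.75
eef_pos: [188.4, 388.9, 404.7]
ee_rot: [-0.0, 0.504, 0.863, -0.0]
force: [-1.5, 0.5, -0.0]
grip_width: 0.997
grip_force: 0.0
t 0.75 pos [188.4 388.9 404.7] F [-1.5  0.5 -0. ] grip 0.997 0.0
shift [-8.931e+00 -9.750e-01  7.000e-03] turn [-0.     0.     0.516]
```

```bash
python3 -m crank '[[-1,-0.1,0,0,0,0.516,0],[-1,-0.1,0,0,0,0.516,0],[-1,-0.1,0,0,0,0.516,0],[-1,-0.1,0,0,0,0.516,0]]' >/dev/null; python3 plan.py 542 -437 404 6.2
for k in 1 2 3; do python3 -m crank '[[-1,0.42,0,0,0,0,0],[-1,0.42,0,0,0,0,0],[-1,0.42,0,0,0,0,0]]' >/dev/null; done;  python3 plan.py 542 -437 404 6.2
```

```text
t 1.15 pos [229.6 296.5 404.8] F [-0.   0.4 -0.1] grip 0.998 0.0
shift [-7.633e+00  2.302e+00  7.000e-03] turn [ 0.    -0.     0.002]
t 2.05 pos [390.   11.6 404.4] F [-1.   0.1  0.4] grip 0.997 0.0
shift [-4.629  1.001  0.006] turn [-0.     0.     0.007]
```

```bash
for k in 1 2; do python3 -m crank '[[-1,0.22,0,0,0,0,0],[-1,0.22,0,0,0,0,0],[-1,0.22,0,0,0,0,0]]' >/dev/null; done; python3 -c "
from h import *
shot('wrist','w1')"
python3 plan.py 542 -437 404 6.2
for k in 1 2; do python3 -m crank '[[-1,0.22,0,0,0,0,0],[-1,0.22,0,0,0,0,0],[-1,0.22,0,0,0,0,0]]' >/dev/null; done; python3 -c "
from h import *
shot('wrist','w2')"
python3 plan.py 542 -437 404 6.2
python3 -c "
import cv2,numpy as np
a=cv2.imread('pics/w1.png');b=cv2.imread('pics/w2.png');cv2.imwrite('pics/w12.png',cv2.resize(np.vstack([a,b]),(480,600),interpolation=3))"
```

```text
t 2.7 pos [ 455.6 -180.4  403.9] F [-0.9  0.5 -0.7] grip 1.002 0.0
shift [-2.648  0.566 -0.005] turn [-0.001 -0.002  0.008]
t 3.35 pos [ 522.2 -373.6  403.2] F [ 0.1 -0.4 -1. ] grip 1.0 0.0
shift [-0.653  0.124 -0.009] turn [-0.001 -0.003  0.008]
```

View pics/w12.png

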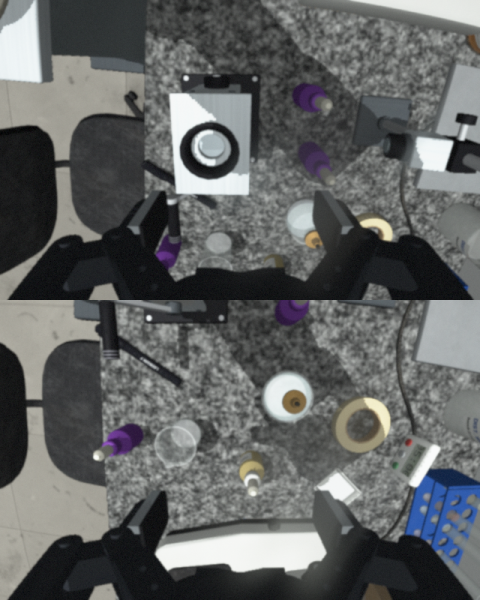

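The first wrist view shows the nest ring at (210,147) and the lens barrel at (392,145). The second shows the bottle's bulb at (252,490), the beaker at (177,443) and the lamp at (290,397). Next I'll measure the nest, bottle and lens again from these.

```bash
python3 - <<'E'
from h import *
a=dict(np.load("pics/w1.npz"));b=dict(np.load("pics/w2.npz"))
ca=cloud(a,a["d"]);cb=cloud(b,b["d"])
p=a["p"].astype(int)
m=(p.min(2)>170)&(abs(ca[:,:,2]-136)<10)
n,l,s,_=cv2.connectedComponentsWithStats(m.astype(np.uint8));k=1+s[1:,4].argmax()
q=ca[l==k];print("plate",np.median(q[:,2]))
r=(p.max(2)<75)&(abs(ca[:,:,2]-152)<4)&(abs(ca[:,:,0]-425)<40)&(abs(ca[:,:,1]+185)<40)
q=ca[r];print("ring",len(q),np.median(q[:,2]),cv2.minAreaRect(q[:,:2].astype(np.float32)))
for z0,z1 in((44,52),(52,60),(70,80),(95,112)):
  for nm,c in(("w2",cb),):
    q=c.reshape(-1,3);q=q[(abs(q[:,0]-542)<25)&(abs(q[:,1]+437)<25)&(q[:,2]>z0)&(q[:,2]<z1)]
    if len(q)>4: print(nm,z0,len(q),cv2.minEnclosingCircle(q[:,:2].astype(np.float32)),q[:,2].max())
# nearby obstacles at bottle
q=cb.reshape(-1,3);q=q[(abs(q[:,0]-542)<70)&(abs(q[:,1]+437)<80)&(np.hypot(q[:,0]-542,q[:,1]+437)>25)&(q[:,2]>20)&(q[:,2]<150)]
print("near",len(q),q.min(0).round() if len(q) else'',q.max(0).round() if len(q) else '')
# lens: barrel in w1
q=ca.reshape(-1,3);pp=p.reshape(-1,3);mm=(q[:,0]>590)&(q[:,0]<622)&(abs(q[:,1]+165)<25)&(q[:,2]>110)&(q[:,2]<165)&(pp.max(1)<110);q=q[mm]
print("barrel",len(q),np.percentile(q,[2,50,98],axis=0).round())
for x in range(594,622,4):
  t=q[abs(q[:,0]-x)<2]
  if len(t)>2: print(x,len(t),t.min(0).round(),t.max(0).round())
E
```

```text
plate 136.54052790894258
ring 2036 152.08466195209655 ((427.8608093261719, -185.42050170898438), (54.04192352294922, 53.34548568725586), 35.89213943481445)
w2 44 285 ((545.3333740234375, -437.6655578613281), 17.618560791015625) 51.98239227334278
w2 52 261 ((545.6528930664062, -437.0118103027344), 14.96834945678711) 59.89498471173846
w2 70 209 ((545.4500732421875, -438.2552490234375), 10.760473251342773) 79.47328380274664
w2 95 204 ((544.9406127929688, -438.1638488769531), 6.87047004699707) 109.01423663312322
near 205 [ 557. -368.   23.] [ 599. -357.   50.]
barrel 1388 [[ 602. -176.  129.]
 [ 611. -161.  146.]
 [ 621. -149.  153.]]
602 280 [ 601. -174.  132.] [ 604. -151.  148.]
606 284 [ 604. -176.  124.] [ 608. -151.  149.]
610 203 [ 608. -176.  131.] [ 612. -151.  151.]
614 249 [ 612. -175.  132.] [ 616. -150.  153.]
618 270 [ 616. -177.  131.] [ 620. -147.  155.]
```

```bash
python3 -m crank '[[-0.66,0.14,0,0,0,0,0],[-0.66,0.14,0,0,0,0,0],[-0.66,0.14,0,0,0,0,0],[-0.66,0.14,0.4,0,0,0,0],[-0.66,0.14,0.8,0,0,0,0],[-0.66,0.14,0.8,0,0,0,0],[-0.66,0.14,0.8,0,0,0,0]]' >/dev/null;  python3 plan.py 543.8 -437.5 233 6.2
```

```text
t 4.05 pos [ 543.1 -436.2  326.6] F [-0.8 -0.7  1.1] grip 0.997 0.0
shift [-0.014  0.005  0.936] turn [0.001 0.001 0.009]
```

```bash
python3 -m crank '[[-0.013,0.005,0.3,0,0,0,0],[-0.013,0.005,0.6,0,0,0,0],[-0.013,0.005,0.93,0,0,0,0],[-0.013,0.005,0.93,0,0,0,0],[-0.013,0.005,0.93,0,0,0,0.4],[-0.013,0.005,0.93,0,0,0,1],[-0.013,0.005,0.93,0,0,0,1],[-0.013,0.005,0.93,0,0,0,1],[-0.013,0.005,0.93,0,0,0,1],[-0.013,0.005,0.93,0,0,0,1],[-0.013,0.005,0.93,0,0,0,1],[-0.013,0.005,0.93,0,0,0,1]]' 35;  python3 plan.py 543.8 -437.5 233 6.2
```

```text
time_s: 5.25
eef_pos: [543.1, -439.4, 232.9]
ee_rot: [0.001, 0.666, 0.746, -0.0]
force: [0.1, -0.2, 5.8]
grip_width: 0.227
grip_force: 34.2
t 5.25 pos [ 543.1 -439.4  232.9] F [ 0.1 -0.2  5.8] grip 0.227 34.2
shift [ 0.018  0.009 -0.001] turn [0.002 0.002 0.006]
```

```bash
python3 -m crank '[[0,0,-0.2,0,0,0,1],[0,0,-0.5,0,0,0,1],[0,0,-1,0,0,0,1],[0,0,-1,0,0,0,1],[0,0,-1,0,0,0,1]]' >/dev/null; python3 -m crank '[[0,0,-0.4,0,0,0,1],[0.3,0,-0.8,0,0,0,1],[0.6,-0.2,-0.8,0,0,0,1],[1,-0.4,-0.8,0,0,0,1],[1,-0.4,-0.8,0,0,0,1]]' >/dev/null;  python3 plan.py 426.5 -187 409 6.2
```

```text
t 6.25 pos [ 489.9 -340.4  408.7] F [-0.3 -0.4 -0.8] grip 0.226 34.4
shift [ 1.597 -0.454  0.013] turn [-0.007 -0.01   0.009]
```

```bash
python3 -m crank '[[0.3,-0.1,0,0,0,0,1],[0.6,-0.2,0,0,0,0,1],[1,-0.4,0,0,0,0,1],[1,-0.4,0,0,0,0,1]]' >/dev/null;  python3 plan.py 426.5 -187 389 6.2; python3 -c "
from h import *
shot('side','s2')"
```

```text
t 6.65 pos [ 439.2 -246.3  410. ] F [ 0.7 -1.  -1. ] grip 0.222 34.5
shift [ 0.603 -0.058  0.213] turn [-0.005 -0.006  0.009]
```

View pics/s2.png

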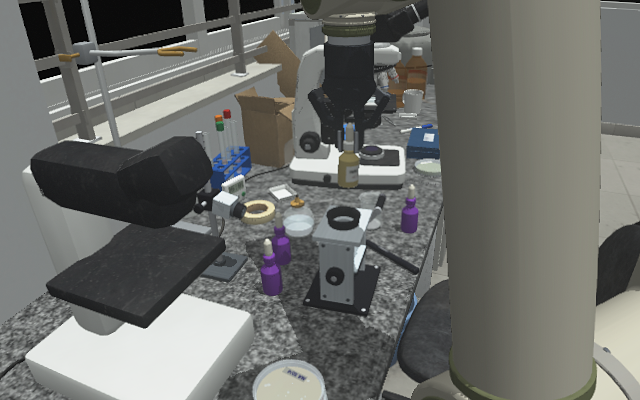

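The bottle hangs upright in the gripper at (348,165), just beyond the nest at (343,215). I'll move over the nest and measure their relative offset.

```bash
python3 -m crank '[[0.3,-0.03,0,0,0,0,1],[0.6,-0.06,0,0,0,0,1],[0.6,-0.06,0.1,0,0,0,1],[0.6,-0.06,0.15,0,0,0,1],[0.6,-0.06,0.15,0,0,0,1]]' >/dev/null;  python3 plan.py 426.5 -187 369 6.2; python3 - <<'E'
from h import *
for n in("side","wrist"):
  i,p,d=shot(n,n+"3");c=cloud(i,d).reshape(-1,3)
  near=np.hypot(c[:,0]-427,c[:,1]+186)<24
  for z0,z1 in((146,155),(165,180),(180,205),(225,240)):
    q=c[near&(c[:,2]>z0)&(c[:,2]<z1)]
    if len(q)>8: print(n,z0,len(q),np.percentile(q,[2,50,98],axis=0).round(1).tolist())
  q=c[near&(c[:,2]>158)&(c[:,2]<180)]
  if len(q)>8:
    from scipy.optimize import least_squares
    f=least_squares(lambda x:np.hypot(q[:,0]-x[0],q[:,1]-x[1])-17.5,[427,-186],loss="soft_l1");print(n,"axis",f.x.round(1))
i,p,d=shot("top","top3");c=cloud(i,d)
r=(p.max(2)<75)&(abs(c[:,:,2]-151)<5)&(abs(c[:,:,0]-425)<40)&(abs(c[:,:,1]+185)<40);print("ring top",r.sum())
S=np.load("pics/side0.npz");c=cloud(S,S["d"]);p=S["p"]
r=(p.max(2)<80)&(abs(c[:,:,2]-146)<9)&(abs(c[:,:,0]-425)<35)&(abs(c[:,:,1]+185)<35);q=c[r]
t=q[q[:,2]>150];print("ring side0",len(q),cv2.minEnclosingCircle(q[:,:2].astype(np.float32)),cv2.minAreaRect(t[:,:2].astype(np.float32)))
E
```

```text
t 7.2 pos [ 428.5 -191.6  395.4] F [ 0.4 -0.1 -0.5] grip 0.225 34.5
shift [ 0.048 -0.014  0.264] turn [-0.002 -0.002  0.006]
side 146 88 [[404.6, -207.7, 146.3], [423.3, -196.0, 149.6], [449.4, -166.0, 152.5]]
side 165 172 [[411.5, -188.9, 165.3], [423.6, -176.5, 172.4], [442.2, -172.5, 179.8]]
side 180 314 [[410.8, -191.0, 180.5], [423.2, -176.5, 192.6], [442.3, -172.6, 204.6]]
side 225 253 [[405.1, -190.8, 225.4], [425.7, -183.3, 233.7], [448.0, -179.1, 239.8]]
side axis [ 429.  -191.4]
wrist 146 778 [[403.9, -199.8, 146.7], [413.2, -177.4, 151.1], [450.1, -162.9, 153.3]]
wrist 165 327 [[414.7, -183.1, 166.5], [429.8, -174.5, 173.4], [445.6, -172.7, 179.6]]
wrist 180 897 [[413.1, -184.7, 180.6], [427.9, -175.0, 194.0], [444.8, -172.9, 204.6]]
wrist 225 1429 [[406.2, -195.5, 227.7], [427.0, -182.5, 235.2], [449.5, -178.9, 239.9]]
wrist axis [ 430.3 -190.4]
ring top 0
ring side0 520 ((426.4266357421875, -185.36138916015625), 28.431167602539062) ((425.7808837890625, -182.99636840820312), (52.975830078125, 52.49875259399414), 56.80179977416992)
```

```bash
python3 -m crank '[[0.05,-0.01,0,0,0,0,1],[0.05,-0.01,0,0,0,0,1],[0.05,-0.01,0.05,0,0,0,1],[0.05,-0.01,0.1,0,0,0,1],[0.05,-0.01,0.15,0,0,0,1],[0.05,-0.01,0.15,0,0,0,1]]';  python3 plan.py 426.5 -187 369 6.2
```

```text
time_s: 7.95
eef_pos: [426.5, -185.7, 380.8]
ee_rot: [-0.001, 0.666, 0.746, -0.0]
force: [-0.2, -0.6, -0.4]
grip_width: 0.225
grip_force: 34.5
t 7.95 pos [ 426.5 -185.7  380.8] F [-0.2 -0.6 -0.4] grip 0.225 34.5
shift [-0.013 -0.001  0.118] turn [-0.001 -0.001  0.006]
```

```bash
python3 -m crank '[[-0.01,0,0.03,0,0,0,1],[-0.01,0,0.06,0,0,0,1],[-0.01,0,0.09,0,0,0,1],[-0.01,0,0.12,0,0,0,1],[-0.01,0,0.12,0,0,0,1],[-0.01,0,0.12,0,0,0,1]]';  python3 plan.py 426.5 -187 369 6.2; python3 - <<'E'
from h import *
i,p,d=shot("side","side4");c=cloud(i,d).reshape(-1,3)
q=c[np.hypot(c[:,0]-427,c[:,1]+186)<24]
for z0,z1 in((155,165),(165,180),(195,205)):
    r=q[(q[:,2]>z0)&(q[:,2]<z1)];print(z0,np.percentile(r,[2,50,98],axis=0).round(1).tolist())
E
```

```text
time_s: 8.55
eef_pos: [426.7, -186.7, 369.7]
ee_rot: [-0.0, 0.666, 0.746, -0.0]
force: [-0.1, 0.1, -0.7]
grip_width: 0.224
grip_force: 34.5
t 8.55 pos [ 426.7 -186.7  369.7] F [-0.1  0.1 -0.7] grip 0.224 34.5
shift [-0.002 -0.002  0.007] turn [-0.    -0.     0.007]
155 [[409.6, -188.7, 155.2], [421.7, -171.5, 160.1], [440.8, -168.0, 164.5]]
165 [[409.3, -187.2, 165.4], [420.6, -171.9, 172.1], [440.9, -168.2, 179.3]]
195 [[405.4, -185.4, 195.1], [423.2, -179.2, 200.8], [442.9, -175.1, 204.9]]
```

```bash
python3 -m crank '[[0,0,0.015,0,0,0,1],[0,0,0.015,0,0,0,1],[0,0,0.015,0,0,0,1]]';  python3 -m crank '[[0,0,0.01,0,0,0,1],[0,0,0.01,0,0,0,1],[0,0,0.01,0,0,0,1]]'
```

```text
time_s: 8.9
eef_pos: [426.7, -186.8, 368.7]
ee_rot: [0.001, 0.666, 0.746, 0.0]
force: [0.6, 0.3, 4.5]
grip_width: 0.227
grip_force: 34.9
time_s: 9.2
eef_pos: [426.8, -186.8, 368.5]
ee_rot: [0.001, 0.666, 0.746, 0.0]
force: [-1.7, 1.8, 11.5]
grip_width: 0.226
grip_force: 35.6
```

```bash
python3 -m crank '[[0,0,0,0,0,0,0.3],[0,0,0,0,0,0,0.3],[0,0,0,0,0,0,0.2],[0,0,0,0,0,0,0.2],[0,0,-0.3,0,0,0,0.2],[0,0,-0.6,0,0,0,0.2],[0,0,-1,0,0,0,0.2],[0,0,-1,0,0,0,0.2],[0,0,-1,0,0,0,0.2]]'; python3 - <<'E'
from h import *
i,p,d=shot("side","side5");c=cloud(i,d)
q=c.reshape(-1,3);q=q[np.hypot(q[:,0]-427,q[:,1]+186)<24]
for z0,z1 in((155,165),(165,180),(200,212),(215,235),(235,260)):
    r=q[(q[:,2]>z0)&(q[:,2]<z1)]
    if len(r):print(z0,np.percentile(r,[2,50,98],axis=0).round(1).tolist(),r[:,2].max())
cv2.imwrite("pics/c5.png",cv2.resize(p[100:320,180:460,::-1],None,fx=2.7,fy=2.7,interpolation=2))
E
python3 plan.py 390.6 -284 330 6.2
```

```text
time_s: 10.1
eef_pos: [426.6, -186.7, 467.3]
ee_rot: [0.0, 0.666, 0.746, 0.0]
force: [0.5, 0.7, -0.8]
grip_width: 0.799
grip_force: 0.0
155 [[410.4, -186.5, 155.4], [421.6, -171.7, 160.2], [440.7, -168.1, 164.8]] 164.84258723592015
165 [[410.1, -189.9, 165.4], [421.4, -171.8, 172.8], [440.5, -168.2, 179.6]] 179.98124411690986
200 [[417.1, -185.8, 200.3], [424.0, -178.2, 206.6], [435.7, -175.2, 211.7]] 211.9228756902666
215 [[420.0, -186.2, 216.2], [425.1, -181.7, 225.5], [433.3, -179.6, 234.3]] 234.8801122457019
235 [[420.6, -188.2, 235.3], [425.4, -183.3, 239.5], [430.8, -180.0, 243.7]] 244.64752611235096
t 10.15 pos [ 426.6 -186.7  466.4] F [-0.4  0.6 -0.2] grip 0.801 0.0
shift [-0.927 -0.466  1.363] turn [-0.001 -0.001  0.006]
```

View pics/c5.png

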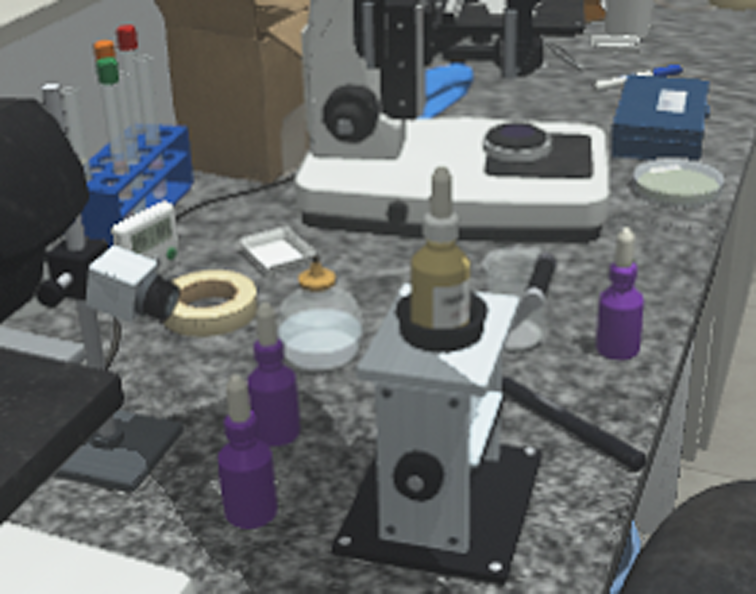

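The bottle is seated upright: its top is at z 244.6, against an expected 244. I'll turn the wrist half round so its camera stays clear of the bottle while I move over the lever, and measure the handle from the second wrist picture.

```bash
python3 -m crank '[[-0.93,-0.47,0,0,0,1,0],[-0.93,-0.47,0,0,0,1,0],[-0.93,-0.47,0,0,0,1,0],[-0.93,-0.47,0,0,0,1,0],[-0.93,-0.47,0,0,0,1,0],[-0.93,-0.47,0,0,0,1,0]]' >/dev/null
for k in 1 2 3; do python3 -m crank '[[0,0,0,0,0,1,0],[0,0,0,0,0,1,0],[0,0,0,0,0,1,0],[0,0,0,0,0,1,0],[0,0,0,0,0,1,0],[0,0,0,0,0,1,0]]' >/dev/null;done
python3 plan.py 390.6 -284 285 186.2
python3 - <<'E'
from h import *
from rig import status
print(status.sense()["joints"].round(2))
for f in("w1","w2","side5","top0"):
  S=np.load(f"pics/{f}.npz");c=cloud(S,S["d"]);p=S["p"]
  q=c[(p.max(2)<90)&(abs(c[:,:,0]-390)<20)&(c[:,:,1]<-245)&(c[:,:,1]>-315)&(c[:,:,2]>115)&(c[:,:,2]<145)]
  if len(q)>5: print(f,len(q),np.percentile(q,[1,50,99],axis=0).round(1).tolist(),cv2.minAreaRect(q[:,:2].astype(np.float32)))
E
```

```text
t 12.55 pos [ 390.5 -284.5  465.7] F [0.1 0.1 0.6] grip 1.002 0.0
shift [-1.000e-03 -4.000e-03  1.807e+00] turn [0.002 0.003 0.   ]
[-0.87  0.18  1.51  0.    1.46  2.16]
w1 836 [[385.3, -303.9, 125.0], [393.4, -278.6, 135.9], [400.5, -248.8, 138.2]] ((391.9410400390625, -277.1024475097656), (14.536059379577637, 57.3084602355957), 4.384133815765381)
w2 1609 [[384.5, -303.1, 121.6], [394.2, -277.2, 135.7], [400.3, -254.7, 138.3]] ((392.0595703125, -278.6817626953125), (50.30067825317383, 21.359682083129883), 86.25023651123047)
side5 92 [[381.6, -299.5, 129.5], [388.3, -276.9, 135.4], [397.1, -255.9, 137.2]] ((389.533447265625, -276.41131591796875), (13.441476821899414, 45.457496643066406), 7.451545715332031)
top0 168 [[381.7, -304.1, 128.6], [389.4, -278.8, 134.5], [397.7, -257.0, 139.5]] ((389.2675476074219, -280.4366149902344), (14.04647159576416, 47.217071533203125), 4.997987747192383)
```

```bash
python3 -m crank '[[0,0,0.5,0,0,0,0],[0,0,0.9,0,0,0,0],[0,0,0.9,0,0,0,0]]' >/dev/null; python3 -m crank '[[0,0,0.3,0,0,0,0],[0,0,0.6,0,0,0,0],[0,0,0.9,0,0,0,0],[0,0,0.9,0,0,0,0],[0,0,0.9,0,0,0,0]]'; python3 plan.py 390.8 -284 285 186.2
```

```text
time_s: 13.35
eef_pos: [390.9, -284.9, 288.8]
ee_rot: [0.0, 0.746, -0.666, 0.001]
force: [-0.6, 0.4, 0.3]
grip_width: 0.998
grip_force: 0.0
t 13.35 pos [ 390.9 -284.9  288.8] F [-0.6  0.4  0.3] grip 0.998 0.0
shift [-0.009 -0.     0.038] turn [-0.001 -0.001  0.007]
```

```bash
python3 -m crank '[[0,0,0.03,0,0,0,0],[0,0,0.03,0,0,0,0.5],[0,0,0.03,0,0,0,1],[0,0,0.03,0,0,0,1],[0,0,0.03,0,0,0,1],[0,0,0.03,0,0,0,1],[0,0,0.03,0,0,0,1],[0,0,0.03,0,0,0,1],[0,0,0.03,0,0,0,1]]' 25; python3 - <<'E'
import numpy as np
r0=np.array([-45,60.])
t=0.61
for f in np.linspace(0,t,9): 
  a=f-.6435;print(round(f,2),(75*np.array([np.sin(a),np.cos(a)])-r0).round(1))
E
python3 plan.py 390.8 -284 285 186.2
```

```text
time_s: 14.25
eef_pos: [390.9, -284.4, 284.4]
ee_rot: [-0.0, 0.746, -0.666, 0.001]
force: [5.4, 0.6, -0.8]
grip_width: 0.149
grip_force: 25.3
0.0 [0. 0.]
0.08 [4.7 3.3]
0.15 [9.6 6.1]
0.23 [14.8  8.6]
0.3 [20.1 10.7]
0.38 [25.6 12.4]
0.46 [31.1 13.7]
0.53 [36.8 14.5]
0.61 [42.5 15. ]
t 14.25 pos [ 390.9 -284.4  284.4] F [ 5.4  0.6 -0.8] grip 0.149 25.3
shift [-0.004  0.    -0.006] turn [-0.002 -0.001  0.006]
```

```bash
python3 -m crank '[[0,-0.047,-0.033,0,0,0,1],[0,-0.096,-0.061,0,0,0,1],[0,-0.148,-0.086,0,0,0,1],[0,-0.201,-0.107,0,0,0,1],[0,-0.256,-0.124,0,0,0,1],[0,-0.311,-0.137,0,0,0,1],[0,-0.368,-0.145,0,0,0,1],[0,-0.421,-0.15,0,0,0,1],[0,-0.421,-0.15,0,0,0,1],[0,-0.421,-0.15,0,0,0,1],[0,-0.421,-0.15,0,0,0,1]]'; python3 plan.py 390.8 -284 285 186.2;python3 - <<'E'
from h import *
i,p,d=shot("side","side6");shot("top","top6");shot("wrist","w6")
cv2.imwrite("pics/c6.png",cv2.resize(p[100:320,180:460,::-1],None,fx=2.7,fy=2.7,interpolation=2))
E
```

```text
time_s: 15.35
eef_pos: [432.3, -280.0, 300.1]
ee_rot: [0.001, 0.746, -0.666, 0.0]
force: [-4.0, -2.0, 4.6]
grip_width: 0.152
grip_force: 25.8
t 15.35 pos [ 432.3 -280.   300.1] F [-4.  -2.   4.6] grip 0.152 25.8
shift [-0.007  0.417  0.151] turn [ 0.001 -0.002  0.007]
```

View pics/c6.png

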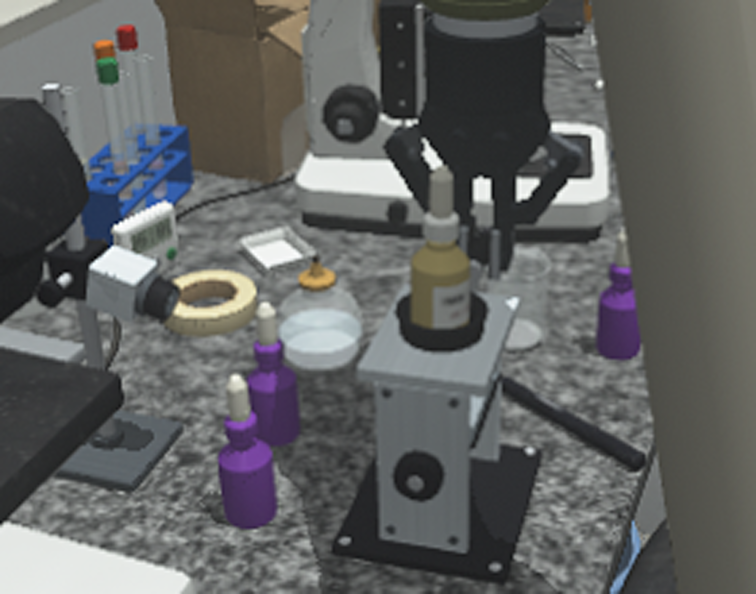

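```bash
python3 -m crank '[[0,-0.01,0,0,0,0,1],[0,-0.01,0,0,0,0,1],[0,-0.01,0,0,0,0,1],[0,-0.01,0,0,0,0,1],[0,-0.01,0,0,0,0,1]]'; python3 - <<'E'
from h import *
from rig import status
i,p,d=shot("side","side7");c=cloud(i,d).reshape(-1,3);g=p.reshape(-1,3)
a=np.radians(6.2);L=c-np.array([426.5,-185.2,0]);x=L[:,0]*np.cos(a)+L[:,1]*np.sin(a);y=-L[:,0]*np.sin(a)+L[:,1]*np.cos(a);z=L[:,2]
m=(abs(x)<31)&(abs(y)<37)&(z>35)&(z<110)
if m.sum()>10:
  k=np.polyfit(x[m],z[m],1);print("mirror pts",m.sum(),"tilt",np.arctan(-k[0]),k)
m=(y<-40)&(y>-72)&(abs(x)<60)&(z>40)&(z<150);print("lever side",m.sum())
q=c[(np.hypot(c[:,0]-427,c[:,1]+186)<24)&(c[:,2]>235)&(c[:,2]<260)];print("bulb",q[:,2].max(),np.median(q,0))
for f in("side0","side7"):
  S=np.load(f"pics/{f}.npz");cc=cloud(S,S["d"]).reshape(-1,3);q=cc[(cc[:,0]>600)&(cc[:,0]<660)&(abs(cc[:,1]+165)<22)&(cc[:,2]>120)&(cc[:,2]<170)];print(f,len(q),q.mean(0).round(1))
s=status.sense();print(s["dq"].round(4),s["force"].round(2))
E
```

```text
time_s: 16.0
eef_pos: [433.3, -279.9, 299.9]
ee_rot: [0.001, 0.746, -0.666, 0.0]
force: [-4.6, -2.0, 6.3]
grip_width: 0.153
grip_force: 25.9
mirror pts 110 tilt 0.09789126136773439 [-0.09820515 82.57818035]
lever side 167
bulb 243.92975292601562 [ 425.36001929 -184.19371408  238.88267597]
side0 786 [ 630.5 -154.7  147.1]
side7 786 [ 630.5 -154.6  147.1]
[-0.0005 -0.0009 -0.0009 -0.0008 -0.0003  0.0014] [-4.39 -2.41  5.31]
```

```bash
python3 -c "
from rig import ticket
print(ticket.finish_job())"
```

```text
the job is handed in; nothing more can be done
None
```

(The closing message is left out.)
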